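Hold a leak probe centred in the guide bush of the reference-leak fixture

ROBOT

A 7-joint arm with a two-finger parallel gripper is mounted at the origin on a cart in front of the work surface, level with it; the furniture and walls round the work are solid. World frame = base frame: x ahead of the robot, y to its left, z up, the work surface at z = 0. Lengths are in mm, angles in rad, forces in N, time in s.
With the tool pointing down it reaches from about 425 to 925 mm from the base axis. Payload 6.8 kg.
Tool frame: the origin (TCP) lies midway between the tips of the shut fingers; the grasp point (between the pads) lies 19 mm behind it; x points along the fingers, y is the direction in which the jaws open and shut, and the axes are right-handed (so a half turn about x gives the same grasp; the last joint's range is limited). The gripper opens to 88 mm and grips with 3 to 60 N. Pads are 20 mm wide; open, the fingers measure 115 mm over their backs; the gripper's body (75 mm by 178 mm) begins 61 mm behind the grasp point.
Start: joints at [-1.428, 0.477, 0.022, 1.555, -0.011, 1.109, -0.083], TCP at [167.516, 653.901, 222.664] pointing down, gripper open.
Joint ranges: [-2.96, 2.96], [-0.34, 2.1], [-1.41, 1.46], [0.24, 2.44], [-1.37, 4.51], [0.17, 1.92], [-2.96, 2.96]. Speed limits (rad/s): [2.39, 2.39, 3.14, 3.14, 3.14, 3.14, 3.14].

INTERFACE

Orientations are given as a rotation vector (axis times angle).
In Python, from plant import * gives the robot as it stands. The module is installed in compiled form; this text tells all that it offers.
- The arm moves only by the tool move_arm, never from a script. Its argument "steps" is a list of rows, each a list of 5 numbers: the shift along the tool's x, y, z in mm, then the turn about the tool's x in rad, then the finger opening in mm, from 0 to 87.8. In form: [[x, y, z, twist, jaw], ...]. A call has 1 to 20 rows; each row is the pose to reach, as a shift and turn from the pose commanded when the call began, along the tool's axes at that moment; what a row does not reach only later rows make up. A row lasts 1/12 s, in which the tool goes at most 41.7 mm and 7.16 degrees, less where a joint would pass 70% of its speed; a pose out of reach is approached as far as the arm can. A call with a gripper value outside its range is refused whole. The fingers move at their own pace and stop on an object; "force" is the grip in N (left out, the last holds). Time passes only in rows, so rows that repeat a pose let the fingers close. It gives the time, the measured TCP pose, the force and the opening at its end, in the units of the state.
- get_obs(): the state, without advancing time (a new reading comes with each control period).
- grab_frame(name): name is "side" or "top"; returns a dict with "img" (384x512x3 uint8, blue, green, red), "fov_y" (degrees; the focal length in pixels is half the picture's height over the tangent of half this angle, whatever the lens; pixels are square), "cx", "cy" (the principal point, pixels), "world_from_camera" (4x4, takes a point from camera to world coordinates). Camera axes: x right, y down, z forward; pixel columns grow to the right and rows downward; lengths in mm; the calibration is good to about 2 mm. A picture is of the moment at which its call begins. There is no depth.
- finish_job(): hands the job in, once; it reports no verdict.
The state is a dict: "clock": time; "joint_pos": joint angles; "qd": joint speeds; "joint_efforts": joint torques, N m; "tool_pos": TCP position; "ee_rot": TCP orientation; "force": force on the tool from outside, world axes, zero at the start; "wrist_torque": the same for the moment, N m; "gripper_width": opening from 0.0 (shut) to 1.0 (fully open).
Only numpy, scipy, OpenCV 4.12 (cv2) and the standard library are available. Lean on these libraries where they do the work, as an engineer would, in place of code of your own. Each camera call takes 0.05 s, during which the arm holds its last target.

TASK

Check the leak probe against the reference nozzle: lift the blue rubber plug off the brass guide bush and stand it upright on the round rubber-topped rest, let it go, then take the orange-handled probe out of its holder and lower its rod through the bush, upright and never touching any part of the fixture, until the red ring on the rod is level with the top of the bush. Finish while still holding the probe there, still and centred in the bore; leave the other things on the bench where they are.

Things in the scene. Friction and masses are not known exactly. Their poses are not given: they have to be found in the camera images.
- guide: Fixed fixture: dark round foot 110 mm wide, 10 thick, brass nozzle in its middle (top 30 mm above the bench), four posts, square aluminium plate 84x84 mm with top at 100 mm (corner screws to 103). In it a brass bush, 40 mm outside, top at 106 mm, with a vertical through bore 24 mm wide, 28 long. Origin under the foot's centre; z up, on the bore axis; x, y along the plate's sides.
- guide_mouth (a point): Centre of the bore at the top of the brass bush (106 mm above the bench). z up.
- plug: Blue bell-shaped rubber plug, foot 38 mm across, 32 mm high with a narrow pale stub on top, loose; it starts standing upright on the brass bush, covering the bore. Origin at the centre of its underside, z up.
- plug_rest: Round aluminium pedestal fixed to the bench, 90 mm across, with a flat black rubber top 45 mm above the bench (86 mm across). Origin at the centre of its underside, z up. The plug goes on top. (Furniture to mind: the test cell's 40 mm upright post, 0.59 m high, stands at x 0.43, y -0.35, and a clear side panel runs back from it along y -0.33.)
- holder: Probe holder fixed to the bench: dark round foot 80 mm across, 10 mm thick, with an upright grey tube 36 mm outside, 14 mm inside, top 118 mm above the bench. Origin at the centre of the foot's underside, z up.
- probe: Loose probe, 0.12 kg: steel rod 8 mm thick, 100 mm long; above it a square orange handle 18x18x50 mm (100 to 150 mm above the tip, black button to 154). Red ring on the rod 60 mm above the tip. Starts upright, rod in the holder's tube, handle resting on the tube's top, tip 18 mm above the bench. Origin at the tip; z towards the handle; x, y square to the handle's flats.
- probe_tip (a point): Tip of the probe's rod, on its axis.
- probe_ring (a point): Centre of the red ring on the probe's rod, on the axis 60 mm above the tip.
- master_block: Bystander, leave alone: small cream block 50x62 mm, 66 mm high with a brass stub and a red button on top; origin at the centre of its underside.
- oring_jar: Bystander, leave alone: white jar with black lid, 63 mm across, 61 mm high; origin at the centre of its underside.
- grease_tin: Bystander, leave alone: round white tin with a blue lid, 72 mm across, 34 mm high; origin at the centre of its underside.
- marker_black: Bystander, leave alone: grey marker pen with black cap lying on the bench, 17x126 mm, 20 mm high, long axis y; origin at the centre of its underside.
- hex_key: Bystander, leave alone: black hex key lying flat, 34x92 mm, 5 mm thick, long axis y; origin at the centre of its underside.

How it is judged:
By the outcome, as a careful person would: the job done as asked, in the order asked, and still so for the second after the job is handed in, while the arm keeps its last pose, push and grip.
It also fails if it takes over 64 s, if anything falls off the work surface, if the arm or the gripper's body presses on something with over 40 N, if the wrist force passes 120 N, or if a joint passes its speed limit or range.

## Working session

There is one attempt and no reset: what is moved stays moved. The work goes in short steps, Python scripts to look and compute and a tool call to move; the robot and the scene stay as the last step left them, time stands still between calls to the robot, and variables do not carry over. Pictures are saved under pics/ and viewed, and the job is handed in when it is done.

Besides the shell and the picture viewer there is one more tool, called after ">>>" by a JSON object that holds its "op" and its "data", one argument or row to a line. move_arm: Moves the arm, as the interface text tells. Its arguments: {"type":"object","properties":{"steps":{"type":"array"},"force":{"type":"number"}},"required":["steps"]}

```bash
mkdir -p pics; cat > h.py <<'E'
import numpy as np, cv2
from plant import *
from scipy.spatial.transform import Rotation as R
def grab(n,fn=None):
    f=grab_frame(n)
    if fn: cv2.imwrite('pics/'+fn,f['img'])
    return f
def ray(f,u,v):
    fl=192/np.tan(np.radians(f['fov_y'])/2); T=np.array(f['world_from_camera'])
    d=T[:3,:3]@np.array([(u-f['cx'])/fl,(v-f['cy'])/fl,1]); return T[:3,3],d
def onz(f,u,v,z):
    o,d=ray(f,u,v); return o+d*(z-o[2])/d[2]
def proj(f,p):
    fl=192/np.tan(np.radians(f['fov_y'])/2); T=np.array(f['world_from_camera'])
    c=T[:3,:3].T@(np.array(p)-T[:3,3]); return f['cx']+fl*c[0]/c[2], f['cy']+fl*c[1]/c[2]
E
python3 - <<'E'
from h import *
np.set_printoptions(precision=4,suppress=True)
for n in('top','side'):
    f=grab(n,n+'0.png'); print(n,f['fov_y'],f['cx'],f['cy']);print(np.array(f['world_from_camera']))
o=get_obs(); print(o); print(R.from_rotvec(o['ee_rot']).as_matrix())
E
```

```text
top 50.88944869618867 255.51672625894167 192.52102969763686
[[  -0.0186   -0.9933    0.1144  470.6469]
 [  -0.9998    0.0184   -0.0033  -49.3141]
 [   0.0012   -0.1145   -0.9934 1041.2777]
 [   0.        0.        0.        1.    ]]
side 54.50554783405543 261.4319365952541 193.74766134601938
[[   0.6741   -0.3701    0.6392   41.7015]
 [  -0.7386   -0.3417    0.5811 -552.6728]
 [   0.0034   -0.8639   -0.5037  501.7828]
 [   0.        0.        0.        1.    ]]
{'clock': 0.1, 'joint_pos': array([-1.4281,  0.4777,  0.0223,  1.5563, -0.0115,  1.1093, -0.0831]), 'qd': array([-0.0006, -0.0006,  0.0004, -0.004 , -0.0002,  0.0011,  0.0006]), 'joint_efforts': array([  0.0041, -58.4096,   1.5398, -27.3318,  -0.0542,   0.013 ,
         0.    ]), 'tool_pos': array([167.3903, 653.3608, 221.811 ]), 'ee_rot': array([ 0.1956,  1.5619, -0.1981]), 'force': array([ 0.3398,  1.1412, -0.97  ]), 'wrist_torque': array([-0.0448, -0.0216,  0.0128]), 'gripper_width': 1.0007779774644603}
[[-0.0003  0.2482  0.9687]
 [-0.0016  0.9687 -0.2482]
 [-1.     -0.0016  0.0001]]
```

View pics/top0.png

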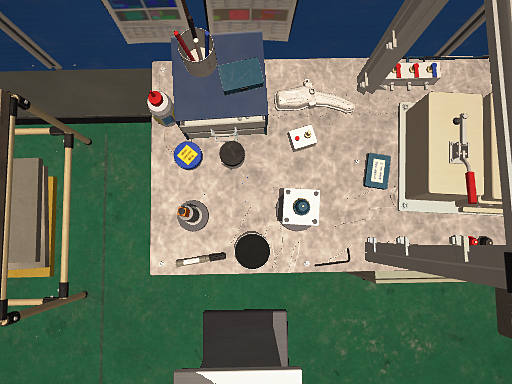

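View pics/side0.png

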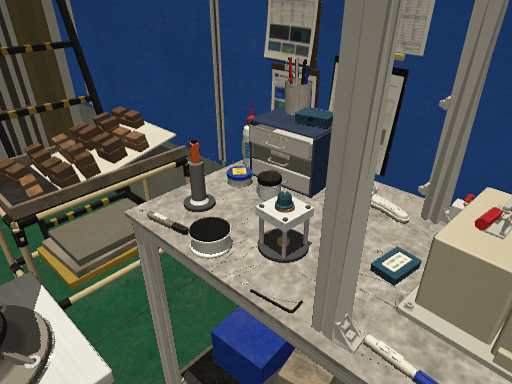

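The top view shows the plate and plug at about (302,206), the rest at (252,250), the holder and probe at (190,214), the tin at (188,154), the jar at (232,154), the pen at (200,259) and the hex key at (333,259). In the side view, the plug is at (285,200), the orange handle at (195,152) and the rest at (210,235). I'll zoom in next.

```bash
python3 - <<'E'
from h import *
np.set_printoptions(precision=1,suppress=True)
t=cv2.imread('pics/top0.png'); s=cv2.imread('pics/side0.png')
a=cv2.resize(t[180:280,150:350],None,fx=4,fy=4,interpolation=cv2.INTER_CUBIC)
cv2.imwrite('pics/tz.png',a)
b=cv2.resize(s[130:270,130:330],None,fx=4,fy=4,interpolation=cv2.INTER_CUBIC)
cv2.imwrite('pics/sz.png',b)
E
```

```text
(no output)
```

View pics/tz.png

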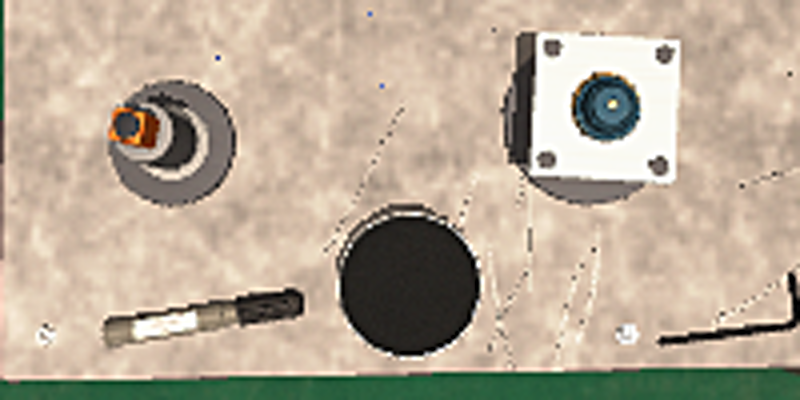

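View pics/sz.png

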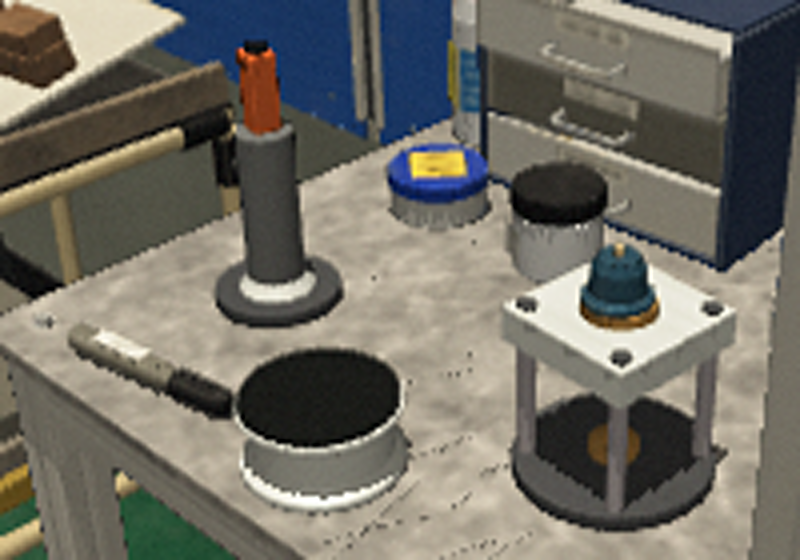

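The zooms show the plate's four corners and screws, the plug on the bush, the black rest disc and the orange handle clearly. Next I'll measure them.

```bash
python3 - <<'E'
from h import *
np.set_printoptions(precision=1,suppress=True)
f=grab('top'); s=grab('side')
def blob(m,box):
    u0,v0,u1,v1=box; k=np.zeros(m.shape,np.uint8); k[v0:v1,u0:u1]=m[v0:v1,u0:u1]
    n,l,st,c=cv2.connectedComponentsWithStats(k); i=1+np.argmax(st[1:,4])
    cs,_=cv2.findContours((l==i).astype(np.uint8),cv2.RETR_EXTERNAL,cv2.CHAIN_APPROX_NONE)
    return max(cs,key=cv2.contourArea),st[i]
def hsv(f): return cv2.cvtColor(f['img'],cv2.COLOR_BGR2HSV)
im=f['img'].astype(int); H=hsv(f)
# plate
c,st=blob((im.min(2)>225).astype(np.uint8),(270,180,330,232)); r=cv2.minAreaRect(c); bp=cv2.boxPoints(r)
P=np.array([onz(f,u,v,100)for u,v in bp]); print('plate',st,P,'centre',P.mean(0),'sides',np.linalg.norm(np.roll(P,1,0)-P,axis=1))
e=np.roll(P,-1,0)-P; print('ang',np.degrees(np.arctan2(e[:,1],e[:,0])))
# screws
# rest
c,st=blob((im.max(2)<60).astype(np.uint8),(228,228,275,272)); e=cv2.fitEllipse(c);print('rest',e,onz(f,*e[0],45), onz(f,e[0][0]+e[1][0]/2,e[0][1],45)-onz(f,*e[0],45))
Hs=hsv(s); ims=s['img'].astype(int)
c,st=blob((ims.max(2)<60).astype(np.uint8),(185,212,235,245)); e=cv2.fitEllipse(c);print('rest side',e,onz(s,*e[0],45))
# orange
for n,g,hh,box in(('top',f,H,(172,200,195,225)),('side',s,Hs,(183,135,210,170))):
    m=((hh[...,0]<15)&(hh[...,1]>150)&(hh[...,2]>90)).astype(np.uint8); c,st=blob(m,box); print('orange',n,st,cv2.minAreaRect(c))
# plug blue
for n,g,hh,box in(('top',f,H,(285,190,320,222)),('side',s,Hs,(270,185,300,215))):
    m=((hh[...,0]>90)&(hh[...,0]<115)&(hh[...,1]>90)).astype(np.uint8); c,st=blob(m,box); print('plug',n,st,cv2.minEnclosingCircle(c))
E
```

```text
plate [283 188  37  38 936] [[ 505.8 -113.2  100. ]
 [ 589.4 -119.8  100. ]
 [ 583.4 -203.7  100. ]
 [ 499.8 -196.2  100. ]] centre [ 544.6 -158.2  100. ] sides [83.3 83.9 84.1 83.9]
ang [ -4.5 -94.1 174.9  85.9]
rest ((251.9385223388672, 250.97262573242188), (33.783348083496094, 34.13444137573242), 13.51484489440918) [441.8 -41.2  45. ] [ -0.8 -41.3   0. ]
rest side ((209.12667846679688, 229.2143096923828), (22.94597625732422, 40.3797607421875), 84.53970336914062) [438.5 -44.6  45. ]
orange top [179 208  11   9  36] ((185.27059936523438, 213.48236083984375), (7.375635623931885, 10.195732116699219), 49.398704528808594)
orange side [189 142  11  22 175] ((194.42080688476562, 152.20791625976562), (21.393299102783203, 8.95533561706543), 84.2894058227539)
plug top [294 199  16  16 170] ((301.5, 206.5), 7.905794143676758)
plug side [276 192  17  17 211] ((284.19586181640625, 200.78111267089844), 9.21807861328125)
```

```bash
cat >> h.py <<'E'
def tri(f,p,s,q):
    o1,d1=ray(f,*p);o2,d2=ray(s,*q)
    A=np.stack([d1,-d2],1); x=np.linalg.lstsq(A,o2-o1,rcond=None)[0]
    a=o1+d1*x[0]; b=o2+d2*x[1]; return (a+b)/2,np.linalg.norm(a-b)
E
python3 - <<'E'
from h import *
np.set_printoptions(precision=1,suppress=True)
f=grab('top'); s=grab('side')
for n,g,u0,v0,w,h in(('ht',f,168,192,50,45),('hs',s,170,130,50,90),('ps',s,250,180,70,90)):
    k=min(800//w,600//h); cv2.imwrite(f'pics/{n}.png',cv2.resize(g['img'][v0:v0+h,u0:u0+w],None,fx=k,fy=k,interpolation=cv2.INTER_NEAREST)); print(n,k)
print('button',tri(f,(181.7,211.2),s,(194.5,141.5)))
print('button z172',onz(f,181.7,211.2,172),onz(s,194.5,141.5,172))
print('plug top tip', tri(f,(303,206),s,(284.8,192)))
p=[544.6,-158.2]
for z in(100,106,138): print(z,proj(f,p+[z]),proj(s,p+[z]))
a=np.radians(-4.3)
for dx,dy in((-42,-42),(-42,42),(42,42),(42,-42)):
    q=[p[0]+dx*np.cos(a)-dy*np.sin(a),p[1]+dx*np.sin(a)+dy*np.cos(a),100]; print(proj(s,q))
E
```

```text
ht 13
hs 6
ps 6
button (array([534.2, 107.3, 170.1]), np.float64(2.3480017609312265))
button z172 [533.2 107.7 172. ] [532.2 102.7 172. ]
plug top tip (array([ 542.7, -158.9,  135.3]), np.float64(0.6926079643317515))
100 (np.float64(300.99706515507387), np.float64(206.3286352684792)) (np.float64(284.3369957199666), np.float64(206.69218479864762))
106 (np.float64(301.28911798618526), np.float64(206.12087179556963)) (np.float64(284.43930118044614), np.float64(204.16853110665522))
138 (np.float64(302.9116224485037), np.float64(204.96663829398116)) (np.float64(284.9991609299792), np.float64(190.35800606445218))
(np.float64(285.0840807848935), np.float64(223.5206525789223))
(np.float64(254.96239260782394), np.float64(206.14865378853648))
(np.float64(283.6851884060699), np.float64(192.00989640096648))
(np.float64(313.82159081744425), np.float64(207.23775103812562))
```

View pics/ht.png

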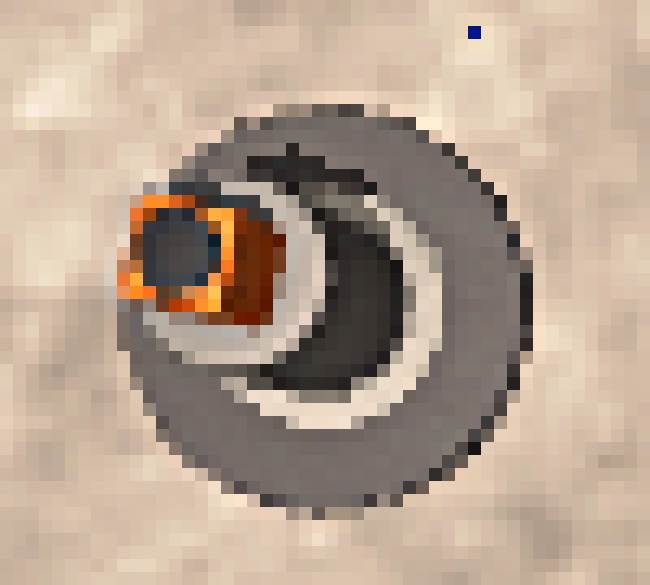

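View pics/hs.png

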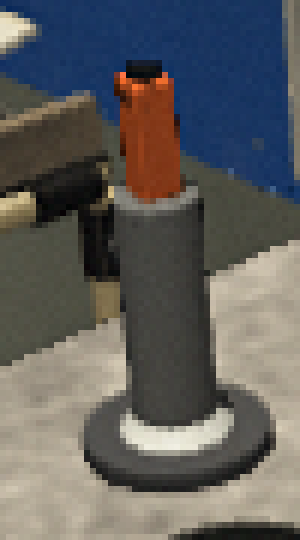

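View pics/ps.png

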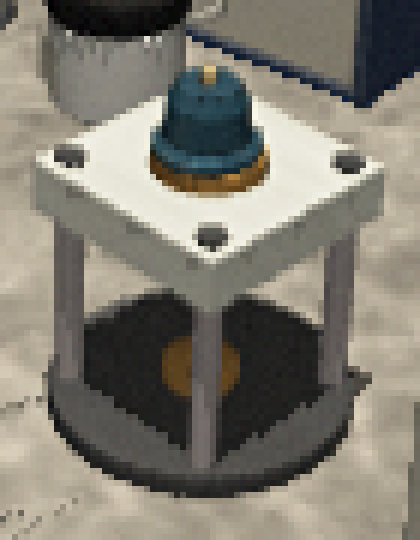

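```bash
cat >> h.py <<'E'
def yaw(o=None):
    o=o or get_obs(); M=R.from_rotvec(o['ee_rot']).as_matrix(); return np.degrees(np.arctan2(M[1,1],M[0,1]))
def delta(t,yw=None):
    o=get_obs(); M=R.from_rotvec(o['ee_rot']).as_matrix()
    d=M.T@(np.array(t)-o['tool_pos']); tw=0 if yw is None else -np.radians((yw-yaw(o)+90)%180-90)
    return np.round(d,1),round(tw,3)
def st():
    o=get_obs(); M=R.from_rotvec(o['ee_rot']).as_matrix()
    print('t',round(o['clock'],2),'p',o['tool_pos'],'yaw',yaw(o),'down',M[:,0],'F',o['force'],'T',o['wrist_torque'],'g',o['gripper_width']*87.8,'q',o['joint_pos'])
E
python3 - <<'E'
from h import *
np.set_printoptions(precision=3,suppress=True)
f=grab('top'); s=grab('side')
print('handle',onz(f,181.04,210.96,168),'btn',tri(f,(181.3,210.9),s,(193.5,141.5)),'foot',onz(f,192.5,215.5,10))
# side: tube top centre z118, foot
hx=lambda u,v:(170+u/6-.5,130+v/6-.5)
print('side btn172',onz(s,*hx(144,67),172),'foot side',onz(s,*hx(179,431),10))
st()
for t in((480,300,250),(544,-158.5,250)): print(t,delta(t,85.7))
E
```

```text
handle [534.023 109.86  168.   ] btn (array([534.046, 108.965, 169.707]), np.float64(0.06958387573142175)) foot [533.327 109.358  10.   ]
side btn172 [533.863 108.361 172.   ] foot side [531.149 104.308  10.   ]
t 0.4 p [167.526 653.818 222.535] yaw 75.62679127367721 down [-0. -0. -1.] F [-0.223 -0.364 -0.166] T [-0.016  0.012 -0.023] g 87.88392723541473 q [-1.428  0.477  0.022  1.556 -0.011  1.109 -0.083]
(480, 300, 250) (array([ -27.4, -265.2,  390.5]), np.float64(-0.176))
(544, -158.5, 250) (array([ -27.3, -693.4,  566.3]), np.float64(-0.176))
```

>>> {"op": "move_arm", "data": {
  "steps": [
    [-27,-265,390,-0.17,87],
    [-27,-265,390,-0.17,87],
    [-27,-265,390,-0.17,87],
    [-27,-265,390,-0.17,87],
    [-27,-265,390,-0.17,87],
    [-27,-265,390,-0.17,87],
    [-27,-265,390,-0.17,87],
    [-27,-265,390,-0.17,87],
    [-27,-265,390,-0.17,87],
    [-27,-265,390,-0.17,87],
    [-27,-265,390,-0.17,87],
    [-27,-265,390,-0.17,87],
    [-27,-265,390,-0.17,87],
    [-27,-265,390,-0.17,87]
  ]
}}

```text
clock: 1.57
tool_pos: [479.9, 299.9, 249.8]
ee_rot: [0.066, 1.57, -0.065]
force: [-0.3, 0.3, 0.3]
gripper_width: 0.991
```

```bash
python3 - <<'E'
from h import *
np.set_printoptions(precision=3,suppress=True)
st(); print(delta((544,-158.5,200),85.7))
E
```

```text
t 1.57 p [479.887 299.932 249.773] yaw 85.24772801758603 down [ 0.  0. -1.] F [-0.276  0.336  0.326] T [ 0.025  0.027 -0.032] g 87.00698457933699 q [-0.8    0.271  0.16   1.799 -0.049  1.074  0.866]
(array([  49.6, -451.6,  101.9]), np.float64(-0.008))
```

>>> {"op": "move_arm", "data": {
  "steps": [
    [0,-452,102,-0.008,87],
    [0,-452,102,-0.008,87],
    [0,-452,102,-0.008,87],
    [0,-452,102,-0.008,87],
    [0,-452,102,-0.008,87],
    [0,-452,102,-0.008,87],
    [0,-452,102,-0.008,87],
    [0,-452,102,-0.008,87],
    [0,-452,102,-0.008,87],
    [0,-452,102,-0.008,87],
    [0,-452,102,-0.008,87],
    [0,-452,102,-0.008,87],
    [50,-452,102,-0.008,87],
    [50,-452,102,-0.008,87],
    [50,-452,102,-0.008,87],
    [50,-452,102,-0.008,87]
  ]
}}

```text
clock: 2.9
tool_pos: [544.7, -156.3, 199.5]
ee_rot: [0.055, 1.572, -0.054]
force: [0.1, 0.4, -0.3]
gripper_width: 0.989
```

```bash
python3 - <<'E'
from h import *
np.set_printoptions(precision=3,suppress=True)
st(); print(delta((544,-158.5,108.5),85.7)); 
f=grab('top','t1.png'); s=grab('side','s1.png')
E
```

```text
t 2.9 p [ 544.715 -156.259  199.549] yaw 85.99590534053287 down [-0.002  0.001 -1.   ] F [ 0.13   0.382 -0.29 ] T [ 0.047 -0.001 -0.028] g 86.8357436266913 q [-0.157  0.339  0.41   1.864 -0.162  0.972  1.825]
(array([91. , -2.3, -0.4]), np.float64(0.005))
```

View pics/s1.png

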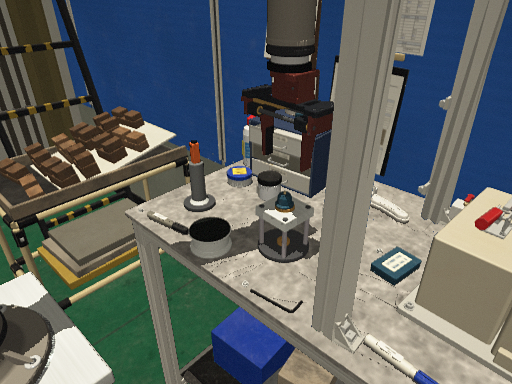

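View pics/t1.png

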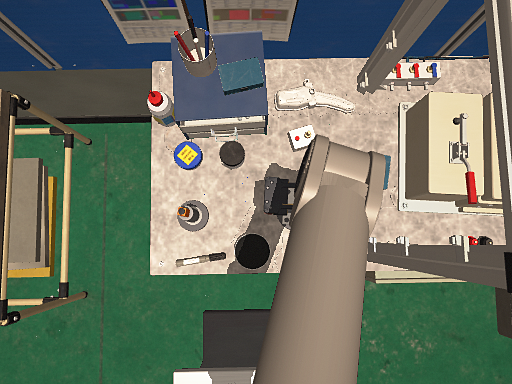

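The side view shows the open fingers at (265,150) and (308,155), either side of and above the plug at (285,200). The top view shows that the arm clears the post. Descending.

>>> {"op": "move_arm", "data": {
  "steps": [
    [30,-2.3,-0.4,0.005,87],
    [60,-2.3,-0.4,0.005,87],
    [80,-2.3,-0.4,0.005,87],
    [91,-2.3,-0.4,0.005,87],
    [91,-2.3,-0.4,0.005,87],
    [91,-2.3,-0.4,0.005,87]
  ]
}}

```text
clock: 3.5
tool_pos: [544.9, -160.5, 109.6]
ee_rot: [0.061, 1.569, -0.061]
force: [0.6, 0.2, 0.9]
gripper_width: 0.991
```

```bash
python3 - <<'E'
from h import *
np.set_printoptions(precision=3,suppress=True)
st(); print(delta((544,-158.5,108.5),85.7)); 
s=grab('side'); cv2.imwrite('pics/s2.png',cv2.resize(s['img'][130:280,210:350],None,fx=4,fy=4))
E
```

```text
t 3.5 p [ 544.908 -160.492  109.645] yaw 85.56735912489403 down [ 0.001 -0.    -1.   ] F [0.595 0.173 0.864] T [ 0.028  0.039 -0.017] g 87.02535221816485 q [-0.113  0.457  0.373  1.936 -0.229  0.788  1.881]
(array([ 1.1,  1.9, -1.1]), np.float64(-0.002))
```

View pics/s2.png

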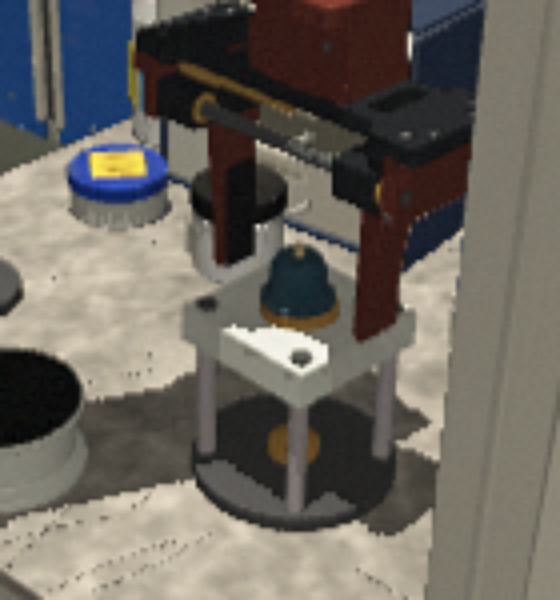

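The fingers straddle the plug, with tips just above the plate and the left pad at (235,210) in the zoom. Now I'll correct the offset and close.

>>> {"op": "move_arm", "data": {
  "steps": [
    [0.7,1.5,-1,0,87],
    [0.7,1.5,-1,0,87],
    [0.7,1.5,-1,0,87],
    [0.7,1.5,-1,0,87]
  ]
}}

```text
clock: 3.88
tool_pos: [543.7, -159.0, 108.6]
ee_rot: [0.061, 1.569, -0.061]
force: [0.1, 0.2, -0.8]
gripper_width: 0.989
```

```bash
python3 - <<'E'
from h import *
np.set_printoptions(precision=3,suppress=True)
st(); print(delta((544,-158.5,108.5),85.7)); 
E
```

```text
t 3.88 p [ 543.659 -159.047  108.613] yaw 85.5495964459035 down [ 0.001 -0.    -1.   ] F [ 0.071  0.224 -0.827] T [0.009 0.037 0.026] g 86.87149082995859 q [-0.115  0.456  0.372  1.941 -0.229  0.784  1.879]
(array([0.1, 0.6, 0.3]), np.float64(-0.003))
```

>>> {"op": "move_arm", "data": {
  "steps": [
    [0,0.5,0.3,0,55],
    [0,0.5,0.3,0,45],
    [0,0.5,0.3,0,38],
    [0,0.5,0.3,0,32],
    [0,0.5,0.3,0,28],
    [0,0.5,0.3,0,24],
    [0,0.5,0.3,0,18],
    [0,0.5,0.3,0,14],
    [0,0.5,0.3,0,14],
    [0,0.5,0.3,0,14],
    [0,0.5,0.3,0,14],
    [0,0.5,0.3,0,14]
  ],
  "force": 12
}}

```text
clock: 4.88
tool_pos: [543.6, -158.6, 107.9]
ee_rot: [0.061, 1.57, -0.061]
force: [0.1, -0.1, 0.1]
gripper_width: 0.408
```

```bash
python3 - <<'E'
from h import *
np.set_printoptions(precision=3,suppress=True)
st()
s=grab('side'); cv2.imwrite('pics/s3.png',cv2.resize(s['img'][130:280,210:350],None,fx=4,fy=4))
E
```

```text
t 4.88 p [ 543.576 -158.573  107.921] yaw 85.54061767631268 down [-0.  0. -1.] F [ 0.06  -0.067  0.084] T [ 0.013 -0.038 -0.009] g 35.81390497330763 q [-0.116  0.458  0.372  1.941 -0.229  0.784  1.878]
```

View pics/s3.png

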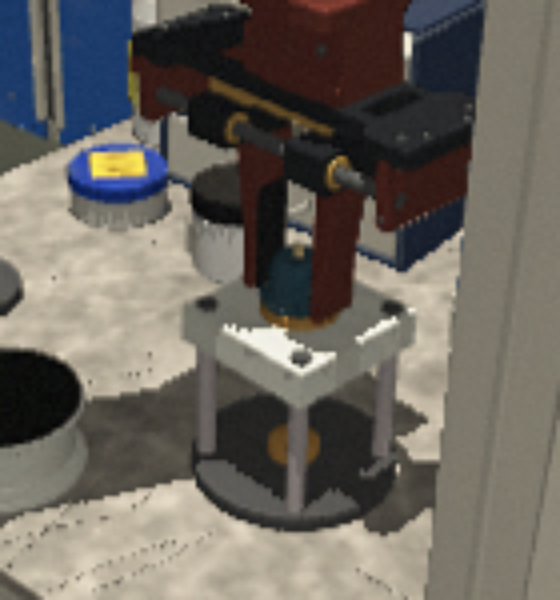

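The jaws now sit on the plug at 35.8 mm. I'll check whether they are still closing.

>>> {"op": "move_arm", "data": {
  "steps": [
    [0,0,0,0,14],
    [0,0,0,0,14],
    [0,0,0,0,14],
    [0,0,0,0,14]
  ]
}}

```text
clock: 5.27
tool_pos: [543.6, -158.6, 107.9]
ee_rot: [0.061, 1.57, -0.061]
force: [-0.1, -0.1, -0.1]
gripper_width: 0.411
```

>>> {"op": "move_arm", "data": {
  "steps": [
    [0,0,0,0,14],
    [-3,0,0,0,14],
    [-8,0,0,0,14],
    [-15,0,0,0,14],
    [-25,0,0,0,14],
    [-25,0,0,0,14],
    [-25,0,0,0,14]
  ],
  "force": 20
}}

```text
clock: 5.85
tool_pos: [544.3, -158.7, 134.1]
ee_rot: [0.061, 1.568, -0.061]
force: [-0.1, -1.0, 0.2]
gripper_width: 0.408
```

```bash
python3 - <<'E'
from h import *
np.set_printoptions(precision=3,suppress=True)
st()
s=grab('side'); cv2.imwrite('pics/s4.png',cv2.resize(s['img'][130:280,210:350],None,fx=4,fy=4))
E
```

```text
t 5.85 p [ 544.341 -158.709  134.051] yaw 85.54193973600631 down [ 0.002 -0.    -1.   ] F [-0.116 -1.039  0.169] T [-0.04   0.054  0.015] g 35.82922402935664 q [-0.129  0.421  0.387  1.923 -0.21   0.834  1.862]
```

View pics/s4.png

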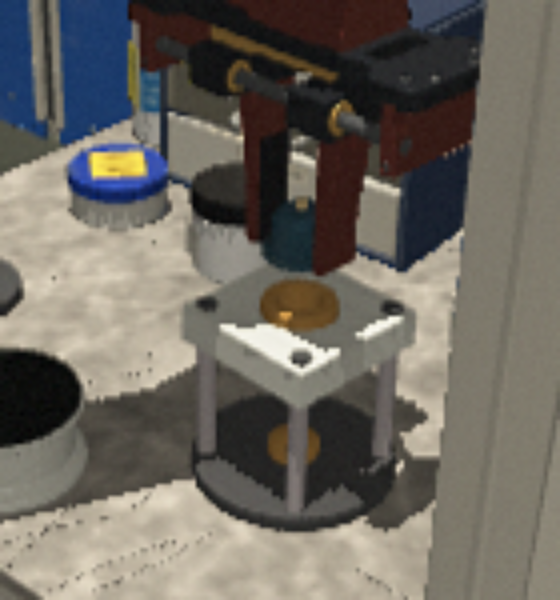

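The plug is lifted cleanly and the bush is open, at (300,303) in the zoom. Carrying it to the rest.

```bash
python3 - <<'E'
from h import *
np.set_printoptions(precision=3,suppress=True)
st(); s=grab('side'); print(onz(s,284.6,205.3,106))
print(delta((544,-158.5,155)),delta((441,-43,155)),delta((441,-43,49)))
E
```

```text
t 5.9 p [ 543.902 -158.55   133.445] yaw 85.54843399854947 down [ 0.001  0.    -1.   ] F [ 0.215 -0.597 -0.104] T [-0.052  0.007  0.023] g 35.4196369377343 q [-0.129  0.422  0.386  1.924 -0.21   0.834  1.862]
[ 541.493 -161.161  106.   ]
(array([-22. ,  -0. ,   0.4]), 0) (array([ -22. ,  107.1, -111.2]), 0) (array([  84. ,  107.1, -111.2]), 0)
```

>>> {"op": "move_arm", "data": {
  "steps": [
    [-22,0,0,0,14],
    [-22,27,-28,0,14],
    [-22,54,-56,0,14],
    [-22,80,-84,0,14],
    [-22,100,-104,0,14],
    [-22,107,-111,0,14],
    [-22,107,-111,0,14],
    [-22,107,-111,0,14],
    [10,107,-111,0,14],
    [40,107,-111,0,14],
    [60,107,-111,0,14],
    [60,107,-111,0,14],
    [60,107,-111,0,14],
    [60,107,-111,0,14]
  ]
}}

```text
clock: 7.12
tool_pos: [442.7, -44.3, 73.7]
ee_rot: [0.062, 1.569, -0.063]
force: [0.1, 0.4, 1.0]
gripper_width: 0.406
```

```bash
python3 - <<'E'
from h import *
np.set_printoptions(precision=3,suppress=True)
st()
s=grab('side','s5.png'); cv2.imwrite('pics/s5z.png',cv2.resize(s['img'][130:280,140:280],None,fx=4,fy=4));print(delta((441,-43,47.5)))
E
```

```text
t 7.12 p [442.652 -44.303  73.731] yaw 85.45125920575985 down [ 0.001 -0.001 -1.   ] F [0.121 0.438 1.044] T [ 0.025 -0.02  -0.008] g 35.65362741409874 q [-0.323  0.34   0.333  2.235 -0.196  0.592  1.647]
(array([26.5,  0.9, -1.9]), 0)
```

View pics/s5z.png

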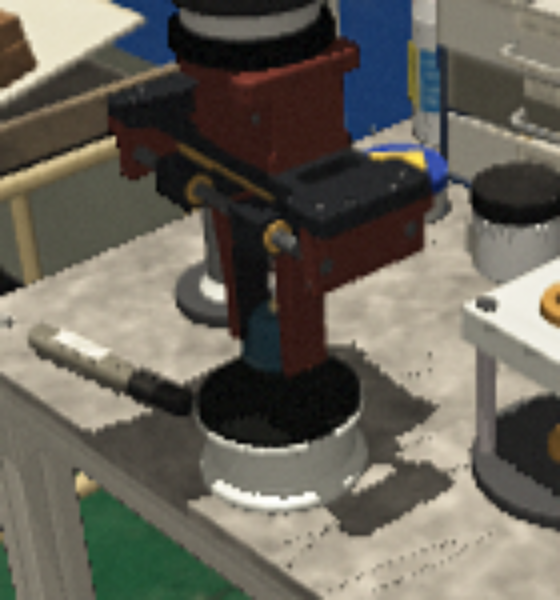

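The plug hangs upright over the rest, at (265,335) in the zoom. Lowering gently.

>>> {"op": "move_arm", "data": {
  "steps": [
    [8,0.9,-1,0,14],
    [15,0.9,-1,0,14],
    [20,0.9,-1,0,14],
    [23,0.9,-1,0,14],
    [24,0.9,-1,0,14],
    [24,0.9,-1,0,14],
    [24,0.9,-1,0,14],
    [24,0.9,-1,0,14]
  ]
}}

```text
clock: 7.83
tool_pos: [440.5, -42.3, 49.1]
ee_rot: [0.061, 1.57, -0.061]
force: [-0.2, 0.5, -0.7]
gripper_width: 0.406
```

```bash
python3 - <<'E'
from h import *
np.set_printoptions(precision=3,suppress=True)
st()
E
```

```text
t 7.83 p [440.502 -42.3    49.087] yaw 85.54185210686454 down [ 0.  0. -1.] F [-0.24   0.549 -0.664] T [-0.001 -0.004 -0.053] g 35.64013261809209 q [-0.303  0.388  0.307  2.251 -0.228  0.53   1.673]
```

>>> {"op": "move_arm", "data": {
  "steps": [
    [0.7,0,0,0,14],
    [1.2,0,0,0,14],
    [1.2,0,0,0,14],
    [1.2,0,0,0,14]
  ]
}}

```text
clock: 8.17
tool_pos: [440.4, -42.3, 47.8]
ee_rot: [0.061, 1.57, -0.061]
force: [-0.3, -0.4, 0.0]
gripper_width: 0.41
```

>>> {"op": "move_arm", "data": {
  "steps": [
    [0.4,0,0,0,14],
    [0.7,0,0,0,14],
    [0.7,0,0,0,14],
    [0.7,0,0,0,14]
  ]
}}

```text
clock: 8.5
tool_pos: [440.3, -42.3, 47.0]
ee_rot: [0.061, 1.57, -0.061]
force: [0.3, 0.3, 0.3]
gripper_width: 0.405
```

Close enough, so I'll open gently.

>>> {"op": "move_arm", "data": {
  "steps": [
    [0,0,0,0,38],
    [0,0,0,0,40],
    [0,0,0,0,44],
    [0,0,0,0,50],
    [0,0,0,0,60],
    [0,0,0,0,65],
    [0,0,0,0,65],
    [0,0,0,0,65]
  ]
}}

```text
clock: 9.17
tool_pos: [440.3, -42.3, 47.0]
ee_rot: [0.061, 1.57, -0.061]
force: [0.1, -0.3, 0.1]
gripper_width: 0.746
```

>>> {"op": "move_arm", "data": {
  "steps": [
    [-15,0,0,0,65],
    [-40,0,0,0,65],
    [-80,0,0,0,65],
    [-120,0,0,0,65],
    [-150,0,0,0,65],
    [-150,0,0,0,65],
    [-150,0,0,0,65]
  ]
}}

```text
clock: 9.75
tool_pos: [441.4, -42.1, 198.5]
ee_rot: [0.062, 1.566, -0.06]
force: [-0.6, 0.3, -0.9]
gripper_width: 0.739
```

```bash
python3 - <<'E'
from h import *
np.set_printoptions(precision=3,suppress=True)
st()
s=grab('side','s6.png'); cv2.imwrite('pics/s6z.png',cv2.resize(s['img'][100:290,140:330],None,fx=3,fy=3));print(delta((534,109,200),82))
E
```

```text
t 9.75 p [441.437 -42.058 198.454] yaw 85.55867430528839 down [ 0.004  0.001 -1.   ] F [-0.635  0.332 -0.878] T [ 0.037  0.001 -0.045] g 64.86593244249052 q [-0.415  0.114  0.403  2.135 -0.059  0.899  1.515]
(array([ -2.9, 157.9,  81.8]), np.float64(0.062))
```

View pics/s6z.png

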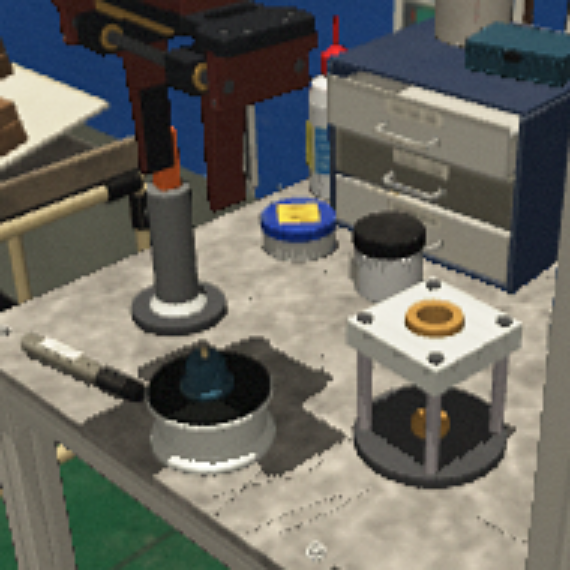

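The plug stands upright on the rest, at (207,375) in the zoom, and the bush is empty. Next I'll move above the probe.

>>> {"op": "move_arm", "data": {
  "steps": [
    [-25,30,15,0.06,65],
    [-25,65,33,0.06,65],
    [-25,100,51,0.06,65],
    [-25,130,67,0.06,65],
    [-25,150,78,0.06,65],
    [-25,158,82,0.06,65],
    [-25,158,82,0.06,65],
    [-25,158,82,0.06,65],
    [-25,158,82,0.06,65],
    [-25,158,82,0.06,65]
  ]
}}

```text
clock: 10.63
tool_pos: [533.6, 106.8, 221.8]
ee_rot: [0.11, 1.569, -0.111]
force: [-0.0, -0.1, 0.2]
gripper_width: 0.738
```

```bash
python3 - <<'E'
from h import *
np.set_printoptions(precision=3,suppress=True)
st()
f=grab('top','t7.png');s=grab('side','s7.png'); cv2.imwrite('pics/s7z.png',cv2.resize(s['img'][60:220,130:290],None,fx=3,fy=3));cv2.imwrite('pics/t7z.png',cv2.resize(f['img'][170:280,150:340],None,fx=4,fy=4));print(delta((534,109,128),82))
E
```

```text
t 10.63 p [533.598 106.85  221.799] yaw 81.95760033974757 down [-0.001 -0.001 -1.   ] F [-0.026 -0.082  0.216] T [ 0.035 -0.019 -0.068] g 64.75259294320736 q [-0.578  0.268  0.32   1.888 -0.099  1.002  1.215]
(array([94.2,  1.5, -0.1]), np.float64(-0.0))
```

View pics/s7z.png

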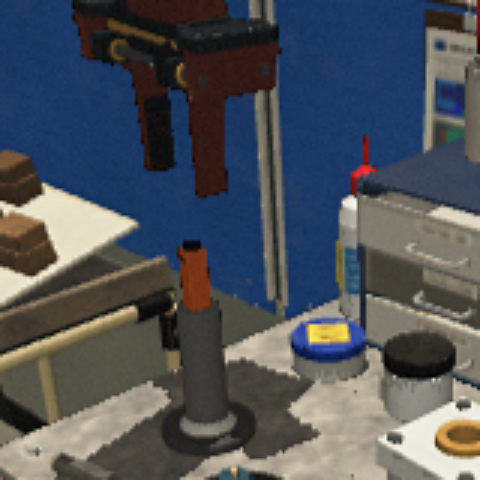

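View pics/t7z.png

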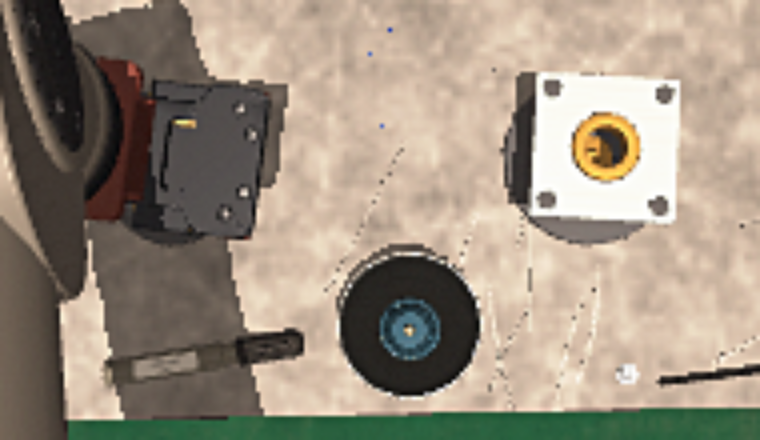

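The top view shows the plug centred on the rest at (409,328), and the gold bush at (606,147) in the zoom. The side view shows the gripper above the handle. I'll measure the bush, then descend.

```bash
python3 - <<'E'
from h import *
np.set_printoptions(precision=2,suppress=True)
f=grab('top');s=grab('side')
for n,g,b in(('top',f,(290,195,315,218)),('side',s,(270,195,300,216))):
    h=cv2.cvtColor(g['img'],cv2.COLOR_BGR2HSV); m=((h[...,0]>8)&(h[...,0]<30)&(h[...,1]>110)).astype(np.uint8)
    k=np.zeros_like(m);u0,v0,u1,v1=b;k[v0:v1,u0:u1]=m[v0:v1,u0:u1]
    cs,_=cv2.findContours(k,cv2.RETR_EXTERNAL,cv2.CHAIN_APPROX_NONE);c=max(cs,key=cv2.contourArea);e=cv2.fitEllipse(c)
    print(n,e,onz(g,*e[0],106),cv2.boundingRect(c), onz(g,*e[0],103))
E
```

```text
top ((301.0516662597656, 206.23248291015625), (16.02001190185547, 16.339624404907227), 135.5895538330078) [ 544.35 -157.64  106.  ] (293, 198, 17, 17) [ 544.59 -157.99  103.  ]
side ((284.2637634277344, 205.77145385742188), (11.40931510925293, 19.296993255615234), 91.14933776855469) [ 539.66 -161.79  106.  ] (275, 200, 20, 12) [ 543.44 -158.83  103.  ]
```

>>> {"op": "move_arm", "data": {
  "steps": [
    [30,1.5,0,0,65],
    [60,1.5,0,0,65],
    [80,1.5,0,0,65],
    [92,1.5,0,0,65],
    [94,1.5,0,0,65],
    [94,1.5,0,0,65],
    [94,1.5,0,0,65],
    [94,1.5,0,0,65]
  ]
}}

```text
clock: 11.5
tool_pos: [535.4, 110.5, 129.3]
ee_rot: [0.109, 1.566, -0.108]
force: [0.9, -0.3, -0.4]
gripper_width: 0.738
```

```bash
python3 - <<'E'
from h import *
np.set_printoptions(precision=3,suppress=True)
st()
s=grab('side'); cv2.imwrite('pics/s8z.png',cv2.resize(s['img'][60:220,130:290],None,fx=3,fy=3));print(delta((534,109,128),82))
E
```

```text
t 11.5 p [535.427 110.483 129.282] yaw 82.09448108161236 down [ 0.002  0.001 -1.   ] F [ 0.85  -0.255 -0.375] T [ 0.07  -0.005 -0.01 ] g 64.76475856939474 q [-0.551  0.387  0.291  1.969 -0.152  0.804  1.258]
(array([ 1.2, -1.7, -1.2]), np.float64(0.002))
```

View pics/s8z.png

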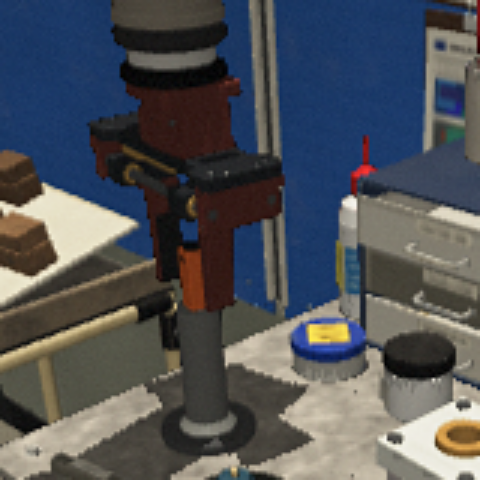

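The handle, at (190,275) in the zoom, is between the fingers. Correcting and closing.

>>> {"op": "move_arm", "data": {
  "steps": [
    [0.5,-1,-0.5,0,65],
    [0.5,-1,-0.5,0,50],
    [0.5,-1,-0.5,0,40],
    [0.5,-1,-0.5,0,32],
    [0.5,-1,-0.5,0,26],
    [0.5,-1,-0.5,0,22],
    [0.5,-1,-0.5,0,18],
    [0.5,-1,-0.5,0,10],
    [0.5,-1,-0.5,0,10],
    [0.5,-1,-0.5,0,10],
    [0.5,-1,-0.5,0,10],
    [0.5,-1,-0.5,0,10]
  ],
  "force": 25
}}

```text
clock: 12.55
tool_pos: [534.0, 109.4, 127.5]
ee_rot: [0.108, 1.568, -0.108]
force: [-0.4, 0.5, -0.6]
gripper_width: 0.204
```

```bash
python3 - <<'E'
from h import *
np.set_printoptions(precision=3,suppress=True)
st()
s=grab('side'); cv2.imwrite('pics/s9z.png',cv2.resize(s['img'][120:220,150:250],None,fx=5,fy=5))
E
```

```text
t 12.55 p [533.952 109.37  127.534] yaw 82.09932518879843 down [-0. -0. -1.] F [-0.368  0.528 -0.551] T [-0.046 -0.038  0.003] g 17.9472715937445 q [-0.55   0.389  0.291  1.972 -0.152  0.801  1.26 ]
```

View pics/s9z.png

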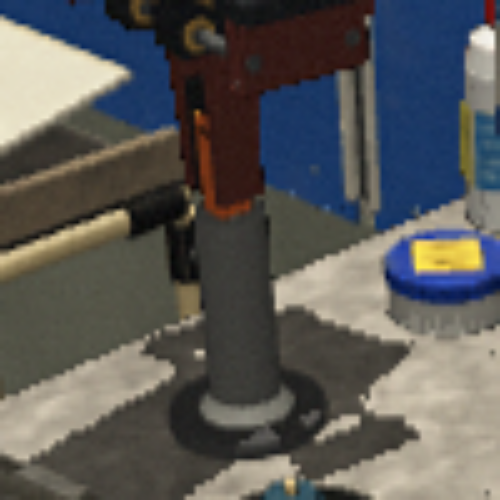

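The grip reads 17.95 mm, which matches the handle. Lifting straight up 135 mm.

>>> {"op": "move_arm", "data": {
  "steps": [
    [0,0,0,0,10],
    [-4,0,0,0,10],
    [-12,0,0,0,10],
    [-25,0,0,0,10],
    [-45,0,0,0,10],
    [-65,0,0,0,10],
    [-85,0,0,0,10],
    [-105,0,0,0,10],
    [-125,0,0,0,10],
    [-135,0,0,0,10],
    [-135,0,0,0,10],
    [-135,0,0,0,10],
    [-135,0,0,0,10]
  ],
  "force": 35
}}

```text
clock: 13.68
tool_pos: [533.2, 109.3, 261.4]
ee_rot: [0.108, 1.57, -0.109]
force: [-0.8, 0.8, -0.9]
gripper_width: 0.206
```

```bash
python3 - <<'E'
from h import *
np.set_printoptions(precision=3,suppress=True)
st()
s=grab('side'); cv2.imwrite('pics/s10z.png',cv2.resize(s['img'][60:220,130:250],None,fx=4,fy=3.75)); cv2.imwrite('pics/s10.png',s['img'])
print(delta((544.4,-158,262)),delta((544.4,-158,262),85.7))
E
```

```text
t 13.68 p [533.195 109.305 261.421] yaw 82.1124932068646 down [-0.002 -0.001 -1.   ] F [-0.842  0.795 -0.885] T [0.    0.022 0.042] g 18.08356381442455 q [-0.592  0.228  0.327  1.841 -0.082  1.088  1.199]
(array([  -0.6, -263.2,   47.9]), 0) (array([  -0.6, -263.2,   47.9]), np.float64(-0.063))
```

View pics/s10z.png

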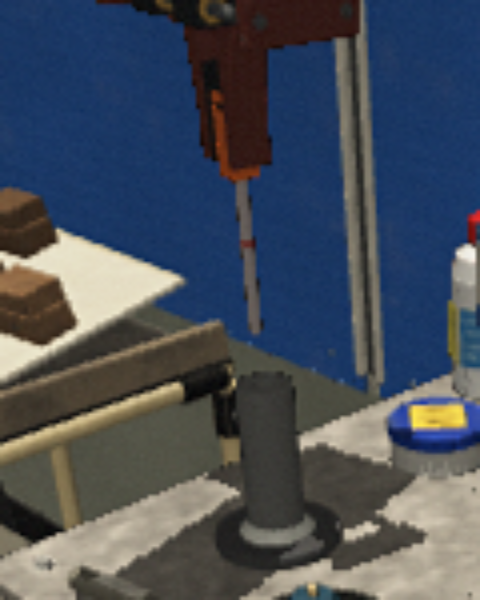

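The probe is out of the holder with its rod visible. The ring is at (247,243) and the tip at (257,330) in the zoom. Carrying it over the guide.

>>> {"op": "move_arm", "data": {
  "steps": [
    [-1,-10,2,0,10],
    [-1,-30,5,0,10],
    [-1,-55,10,0,10],
    [-1,-80,15,0,10],
    [-1,-105,19,0,10],
    [-1,-130,24,0,10],
    [-1,-155,28,0,10],
    [-1,-180,33,0,10],
    [-1,-205,37,0,10],
    [-1,-228,41,0,10],
    [-1,-245,45,0,10],
    [-1,-257,47,0,10],
    [-1,-263,48,0,10],
    [-1,-263,48,0,10],
    [-1,-263,48,0,10],
    [-1,-263,48,0,10],
    [-1,-263,48,0,10]
  ]
}}

```text
clock: 15.15
tool_pos: [545.4, -156.5, 263.4]
ee_rot: [0.107, 1.569, -0.107]
force: [-0.2, -0.1, -1.1]
gripper_width: 0.199
```

```bash
python3 - <<'E'
from h import *
np.set_printoptions(precision=3,suppress=True)
st()
f=grab('top','t11.png');s=grab('side','s11.png'); 
cv2.imwrite('pics/s11z.png',cv2.resize(s['img'][60:220,230:350],None,fx=5,fy=3.75,interpolation=cv2.INTER_NEAREST))
cv2.imwrite('pics/s11z.png',cv2.resize(s['img'][110:220,230:350],None,fx=5,fy=5,interpolation=cv2.INTER_NEAREST))
E
```

```text
t 15.15 p [ 545.441 -156.507  263.364] yaw 82.20377749935444 down [-0.  0. -1.] F [-0.222 -0.057 -1.092] T [ 0.009 -0.047 -0.027] g 17.442072527032416 q [-0.213  0.277  0.473  1.795 -0.14   1.103  1.742]
```

View pics/s11z.png

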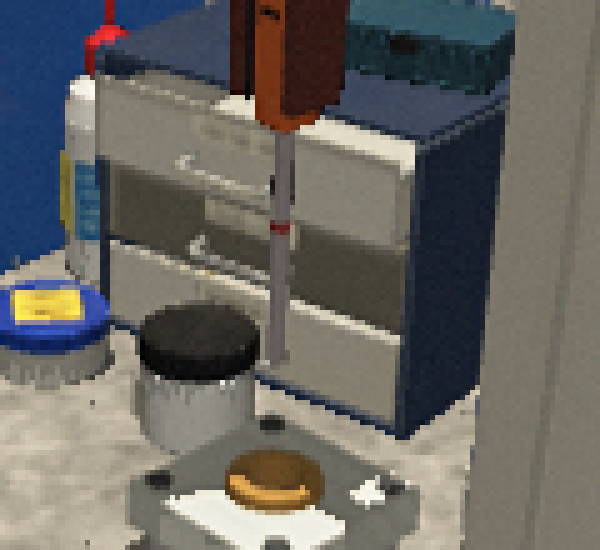

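View pics/t11.png

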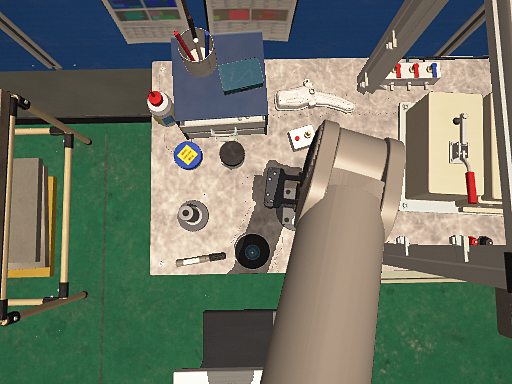

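The side zoom shows the rod above the bush, with its top at (285,133), the ring at (280,229), the tip at about (276,362) and the bush at (273,480). Now to check tilt and offset against projections.

```bash
python3 - <<'E'
from h import *
np.set_printoptions(precision=3,suppress=True)
st(); s=grab('side','s12.png'); p=get_obs()['tool_pos']
for h in(0,20,40,60,80,100):
    u,v=proj(s,[p[0],p[1],p[2]-109.5+h]); print(h,'pred',u,v)
    r=int(round(v)); print('   ',r,[tuple(int(c) for c in s['img'][r,k]) for k in range(281,292)])
cv2.imwrite('pics/s12z.png',cv2.resize(s['img'][125:190,265:305],None,fx=9,fy=9,interpolation=cv2.INTER_NEAREST))
E
```

```text
t 15.25 p [ 545.501 -156.746  263.531] yaw 82.19026342800801 down [ 0.  0. -1.] F [-0.5    0.585  0.574] T [-0.    -0.038 -0.008] g 18.127256654427924 q [-0.213  0.277  0.473  1.795 -0.14   1.103  1.742]
0 pred 285.057244626067 182.83235452241908
    183 [(115, 128, 131), (114, 126, 129), (113, 126, 130), (95, 102, 105), (98, 106, 109), (110, 125, 132), (108, 124, 128), (112, 125, 131), (113, 127, 133), (110, 126, 132), (111, 128, 132)]
20 pred 285.424060037377 173.69821324823002
    174 [(123, 141, 150), (118, 136, 143), (112, 123, 131), (85, 87, 93), (90, 95, 98), (92, 93, 100), (116, 129, 136), (110, 125, 131), (113, 127, 131), (110, 126, 131), (113, 126, 132)]
40 pred 285.8013294173444 164.30375568511556
    164 [(158, 174, 178), (114, 132, 134), (76, 88, 92), (84, 85, 91), (93, 96, 101), (93, 97, 103), (83, 86, 93), (77, 87, 91), (57, 67, 71), (56, 67, 71), (56, 66, 70)]
60 pred 286.18950612171517 154.63769273424515
    155 [(108, 124, 131), (106, 123, 129), (102, 121, 126), (2, 1, 80), (30, 31, 96), (29, 31, 99), (20, 23, 92), (78, 90, 136), (86, 103, 106), (65, 77, 81), (75, 85, 90)]
80 pred 286.5890701048859 144.68807295866068
    145 [(116, 129, 133), (115, 129, 132), (115, 129, 133), (121, 131, 134), (84, 86, 92), (92, 93, 100), (89, 89, 98), (54, 57, 61), (117, 132, 136), (112, 128, 133), (116, 128, 135)]
100 pred 287.00052989964007 134.4422332854798
    134 [(89, 105, 123), (8, 31, 81), (16, 47, 116), (18, 47, 117), (23, 53, 120), (25, 55, 125), (25, 56, 124), (21, 49, 116), (15, 48, 117), (13, 46, 119), (6, 37, 113)]
```

View pics/s12z.png

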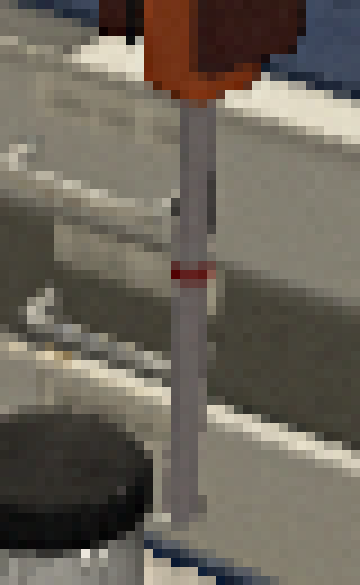

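>>> {"op": "move_arm", "data": {
  "steps": [
    [0,-1.5,-1,0,10],
    [0,-1.5,-1,0,10],
    [0,-1.5,-1,0,10],
    [0,-1.5,-1,0,10],
    [0,-1.5,-1,0,10],
    [0,-1.5,-1,0,10]
  ]
}}

```text
clock: 15.8
tool_pos: [544.2, -159.0, 263.6]
ee_rot: [0.108, 1.568, -0.108]
force: [-1.4, 1.2, -1.8]
gripper_width: 0.202
```

```bash
python3 - <<'E'
from h import *
np.set_printoptions(precision=3,suppress=True)
P=[]
for i in range(6): P.append(get_obs()['tool_pos']); grab('side')
print(np.array(P)); print(delta((544.6,-158.2,215.5))); st()
E
```

```text
[[ 544.181 -158.999  263.551]
 [ 544.177 -159.037  263.561]
 [ 544.186 -159.037  263.547]
 [ 544.189 -159.033  263.515]
 [ 544.192 -159.037  263.559]
 [ 544.159 -159.029  263.526]]
(array([48. ,  0.9,  0.3]), 0)
t 16.1 p [ 544.166 -159.028  263.532] yaw 82.10433865485332 down [-0.  0. -1.] F [-0.141 -0.871 -0.402] T [ 0.055 -0.057 -0.02 ] g 17.534882957327092 q [-0.21   0.276  0.474  1.796 -0.14   1.103  1.745]
```

>>> {"op": "move_arm", "data": {
  "steps": [
    [5,0.8,0.3,0,10],
    [12,0.8,0.3,0,10],
    [19,0.8,0.3,0,10],
    [26,0.8,0.3,0,10],
    [32,0.8,0.3,0,10],
    [37,0.8,0.3,0,10],
    [40,0.8,0.3,0,10],
    [40,0.8,0.3,0,10],
    [40,0.8,0.3,0,10],
    [40,0.8,0.3,0,10],
    [40,0.8,0.3,0,10],
    [40,0.8,0.3,0,10]
  ]
}}

```text
clock: 17.1
tool_pos: [544.8, -158.4, 223.9]
ee_rot: [0.108, 1.567, -0.108]
force: [1.5, 0.5, -1.6]
gripper_width: 0.201
```

```bash
python3 - <<'E'
from h import *
np.set_printoptions(precision=3,suppress=True)
s=grab('side'); grab('top','t13.png'); st(); print(delta((544.6,-158.2,155.5)))
cv2.imwrite('pics/s13z.png',cv2.resize(s['img'][145:220,250:320],None,fx=8,fy=8,interpolation=cv2.INTER_NEAREST))
E
```

```text
t 17.2 p [ 544.664 -158.294  223.784] yaw 82.1053557130946 down [ 0.  0. -1.] F [ 0.29   0.063 -1.368] T [ 0.009 -0.015  0.006] g 18.168757121305365 q [-0.198  0.316  0.464  1.842 -0.164  1.021  1.765]
(array([68.3,  0.1, -0.1]), 0)
```

View pics/s13z.png

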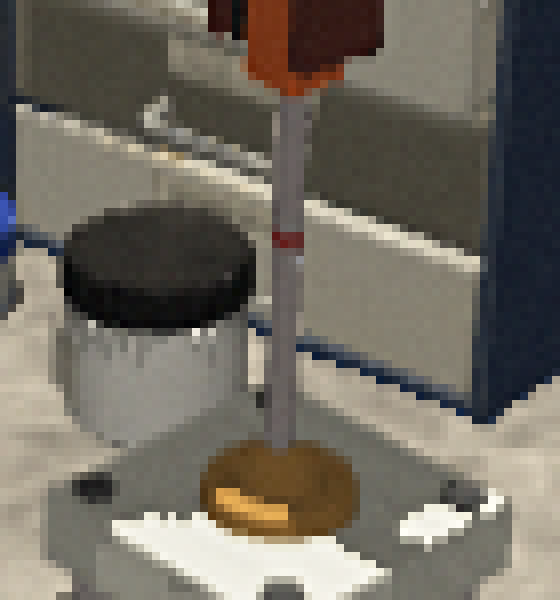

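The rod tip, at (283,447) in the zoom, lines up with the bush centre at about (280,480). Lowering slowly.

>>> {"op": "move_arm", "data": {
  "steps": [
    [4,0.1,0,0,10],
    [8,0.1,0,0,10],
    [12,0.1,0,0,10],
    [16,0.1,0,0,10],
    [20,0.1,0,0,10],
    [24,0.1,0,0,10],
    [28,0.1,0,0,10],
    [32,0.1,0,0,10],
    [36,0.1,0,0,10],
    [40,0.1,0,0,10],
    [44,0.1,0,0,10],
    [48,0.1,0,0,10],
    [52,0.1,0,0,10],
    [55,0.1,0,0,10],
    [57,0.1,0,0,10],
    [58,0.1,0,0,10],
    [58,0.1,0,0,10],
    [58,0.1,0,0,10],
    [58,0.1,0,0,10],
    [58,0.1,0,0,10]
  ]
}}

```text
clock: 18.87
tool_pos: [544.7, -158.2, 165.8]
ee_rot: [0.108, 1.568, -0.108]
force: [-0.1, 0.3, -1.2]
gripper_width: 0.2
```

```bash
python3 - <<'E'
from h import *
np.set_printoptions(precision=3,suppress=True)
s=grab('side'); st(); print(delta((544.6,-158.2,155.5)))
cv2.imwrite('pics/s14z.png',cv2.resize(s['img'][165:235,250:320],None,fx=8,fy=8,interpolation=cv2.INTER_NEAREST))
E
```

```text
t 18.92 p [ 544.707 -158.202  165.722] yaw 82.10506922587511 down [ 0. -0. -1.] F [ 1.088 -0.855 -0.61 ] T [-0.017 -0.01   0.002] g 17.692090877366635 q [-0.174  0.385  0.441  1.898 -0.206  0.902  1.8  ]
(array([10.2, -0. , -0.1]), 0)
```

View pics/s14z.png

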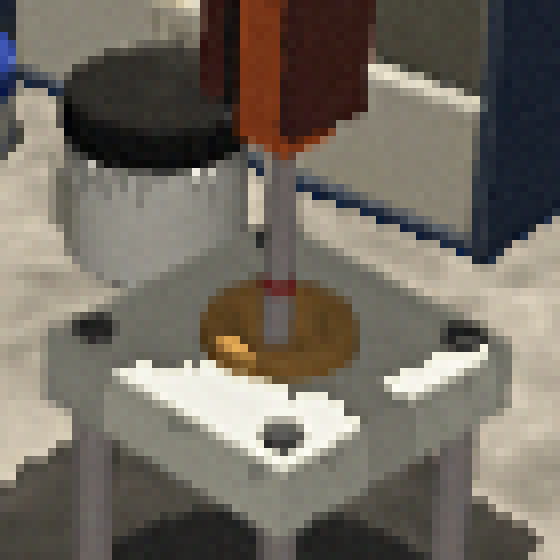

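The rod is inside the bore, with the ring at (281,288) about 10 mm above the bush top. Last 10 mm.

>>> {"op": "move_arm", "data": {
  "steps": [
    [3,0,0,0,10],
    [6,0,0,0,10],
    [8,0,0,0,10],
    [9.5,0,0,0,10],
    [10.2,0,0,0,10],
    [10.2,0,0,0,10],
    [10.2,0,0,0,10],
    [10.2,0,0,0,10],
    [10.2,0,0,0,10]
  ]
}}

```text
clock: 19.67
tool_pos: [544.7, -158.2, 155.4]
ee_rot: [0.108, 1.568, -0.108]
force: [-0.0, -0.4, -1.8]
gripper_width: 0.204
```

```bash
python3 - <<'E'
from h import *
np.set_printoptions(precision=3,suppress=True)
s=grab('side'); st(); print(delta((544.6,-158.2,155.5)))
h=cv2.cvtColor(s['img'],cv2.COLOR_BGR2HSV); m=((h[...,0]<6)|(h[...,0]>172))&(h[...,1]>130); m[:190]=0;m[215:]=0;m[:,:275]=0;m[:,295:]=0
v,u=np.nonzero(m); print('ring px',u.mean(),v.mean(),len(u)); 
print('pred ring z106',proj(s,[544.6,-158.2,106]), 'bore far/near edge', [proj(s,[544.6+r*.74,-158.2+r*.673,106]) for r in(-20,-12,-4,12,20)])
cv2.imwrite('pics/s15z.png',cv2.resize(s['img'][165:235,250:320],None,fx=8,fy=8,interpolation=cv2.INTER_NEAREST))
E
```

```text
t 19.72 p [ 544.661 -158.21   155.456] yaw 82.10229894088347 down [ 0.  0. -1.] F [ 0.088 -0.33  -1.42 ] T [ 0.04  -0.026  0.026] g 17.75881661817691 q [-0.169  0.399  0.436  1.907 -0.214  0.882  1.807]
(array([-0. ,  0. , -0.1]), 0)
ring px 284.5 204.75 4
pred ring z106 (np.float64(284.43930118044614), np.float64(204.16853110665522)) bore far/near edge [(np.float64(284.9644119094401), np.float64(209.54040313753876)), (np.float64(284.7514231585323), np.float64(207.36153256659006)), (np.float64(284.5423785285152), np.float64(205.2230102717841)), (np.float64(284.13569137576184), np.float64(201.06260900673826)), (np.float64(283.9378434154912), np.float64(199.0386284147192))]
```

View pics/s15z.png

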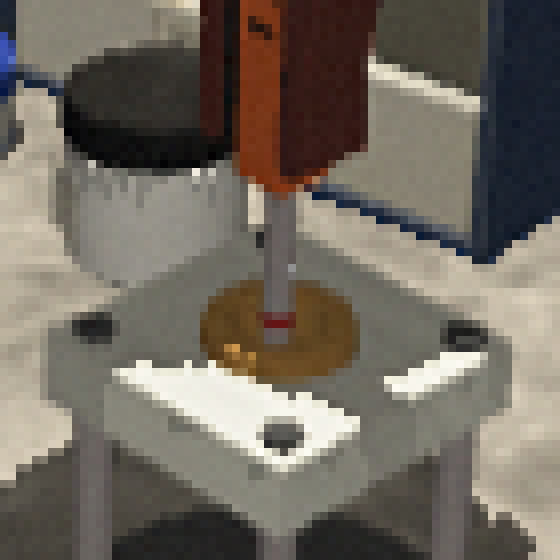

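The ring, at (279,322), is level with the bush's top face at about (280,322). The rod spans 263–295 and the bush 200–360, so it is centred. One last settle check, then I'll hand in.

```bash
python3 - <<'E'
from h import *
np.set_printoptions(precision=3,suppress=True)
f=grab('top','t16.png'); grab('side'); st(); print(np.abs(get_obs()['qd']).max())
b=cv2.imread('pics/t11.png'); d=cv2.absdiff(b,f['img']).max(2)
print('changed px left of arm:',(d[140:272,150:262]>60).sum())
print(finish_job())
E
```

```text
t 19.82 p [ 544.63  -158.218  155.439] yaw 82.10050932474383 down [ 0.  0. -1.] F [ 0.28  -0.862 -1.017] T [-0.018 -0.027 -0.039] g 17.8740771898006 q [-0.169  0.399  0.436  1.907 -0.214  0.882  1.807]
0.0014407575033647648
changed px left of arm: 302
the job is handed in; nothing more can be done
None
```

View pics/t16.png

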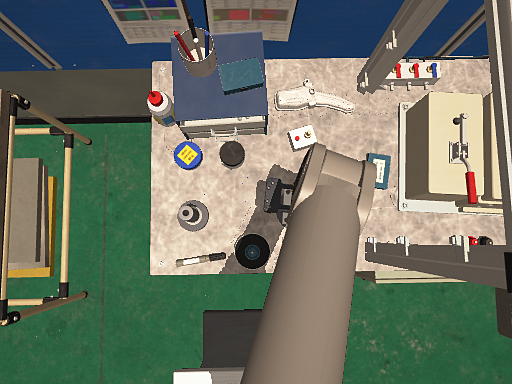

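I stood the blue plug upright on the rubber-topped rest and let it go. Then I took the probe from its holder, lowered its rod through the bush, and handed in at about 19.8 s while still holding it there.

**Last checks**
- **Hold:** the tool is vertical and still, with joint speeds around 0.001 rad/s. It grips the handle at 17.9 mm, and wrist forces stayed near 1–2 N wherever I read them during the lowering, with no sign of contact.
- **Ring height:** by arm pose the ring is at z ≈ 106 mm. In the side view it falls within about 1 pixel (about 2 mm) of the bush's top face.
- **Centring:** the rod is about 0.1 pixel from the bush centre sideways in the side view. The gripper hid the bore from the top camera, so centring along the side camera's line of sight relies on the earlier measurement of the bush.
- **Plug and bystanders:** in the last top view the plug is still on the rest at (252,252). The tin, jar, pen and block look unmoved. The hex key is hidden by the arm there, but nothing came near it. A count of changed pixels left of the arm gave 302; I put that down to the arm's moved shadow, without checking it separately.

**Disagreement:** the two cameras differed by 3–5 mm on the rest. They also differed on the bush, because the side view included its wall. I used the average for the rest, and the top view backed by the plate corners for the bush.

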